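# Reseat a parcel scale's platform and zero it

### The job

The steel weighing platform of the parcel scale was knocked off its seats while the mail-room table was being wiped. Slide it gently back over the scale until all three ball feet have dropped fully home and it sits level and square, then press the scale's zero key all the way down and let it go. Leave everything else on the table where it is.

Things in the scene. Friction and masses are not known exactly. Their poses are not given: they have to be found in the camera images.
- scale: Fixed base of the parcel scale, a grey slab x -225 to +90, y -100 to +100, 35 mm high. Origin on the table top, below where the platform's centre belongs; x points away from the scale's front (display and key, x about -190), y to its left, z up. An aluminium seat frame on it carries the platform.
- deck (a point): Flat deck of the seat frame, 55 mm above the table; origin above the base's origin, axes as the base. The deck spans x -140 to +82, y -85 to +95 mm. The frame with all three seats has crept up to 10 mm along the base's x, either way, by an amount NOT reported (this point does not show it): feel for it, or look. It never shifts sideways; pushing the platform cannot move it.
- seats (a point): Nominal seat level, 50 mm above the table; axes as the base. Seats, recessed in the deck, nominally: cone at (55, -40) mm, mouth 15 mm across; V-groove along x, y = -40, x -76 to -36, mouth 15 mm wide; flat-floored pocket x -26 to +16, y 44 to 76. Cone and groove walls 60 degrees steep. All share the frame's unreported x shift. Pushed to +x, the groove and pocket feet drop first, the cone foot last.
- platform: Loose steel platform, 190 (x) x 200 (y) mm, 0.6 to 1 kg, on three polished 16 mm balls at (55,-40), (-50,-40), (0,60) mm. Origin at its centre, level with the balls' undersides; its straight vertical sides span 13 to 33 mm above that. Its x belongs along the base's x. Starts with its feet on the flat deck, 48 to 60 mm to the base's -x, up to 20 mm sideways, turned up to 0.12 rad.
- platform_front (a point): Middle of the platform's front (-x) side, 10 mm below its top. A push of 1 to 3 N slides the platform on the deck. Needed: push to base +x. Feet slip in by themselves within about 5 mm of their seats; pushing on with some 5 to 15 N drives them out again beyond. A finger pressed to a side can hold a foot up by friction: back off to let it drop.
- platform_top (a point): Centre of the platform's top, 33 mm above its origin. All feet home: level, top 83 mm above the table, y = 0 and x within 10 mm of 0 in the base's frame. Feet on the deck: 88 mm. With the cone foot not home it is tilted by 0.05 rad.
- zero_key (a joint): The scale's zero key, how far it is pressed (m): 0 up, 0.006 fully down. Spring-loaded, 5 N at the bottom.
- zero_key_top (a point): Centre of the zero key's top: a round grey key of 26 mm diameter in a black collar of 44 mm, on the scale's front right, 52 mm above the table; pressed straight down.
- tape_roll: Bystander: roll of clear tape lying flat, 84 mm across, 24 mm high; origin at centre of underside.
- marker: Bystander: marker pen lying flat, 130 mm long along its x, 16 mm thick; origin at centre of underside.
- stapler: Bystander: stapler 150 mm long along its x, 36 mm wide, 45 mm high; origin at centre of underside.
- parcel: Bystander: small carton 130 x 90 x 45 mm; origin at centre of underside.
- mask_box: Bystander: box of dust masks 120 x 200 x 110 mm; origin at centre of underside.
- pen_mug: Bystander: white mug, 84 mm across, 95 mm high; origin at centre of underside.
- cleaner: Bystander: white bottle, 70 mm across, 190 mm high; origin at centre of underside.

How it is judged:
By the outcome, as a careful person would: the job done as asked, in the order asked, and still so for the second after the job is handed in, with the robot touching nothing.
It also fails if it takes over 70 s, if anything falls off the work surface, if the arm or the gripper's body presses on something with over 40 N, if the wrist force passes 120 N, or if a joint passes its speed limit or range.

### The arm

A 6-joint arm with a two-finger parallel gripper is mounted at the origin on the work surface. World frame = base frame: x ahead of the robot, y to its left, z up, the work surface at z = 0. Lengths are in m, angles in rad, forces in N, time in s.
With the tool pointing down it reaches from about 0.325 to 0.775 m from the base axis. Payload 9.3 kg.
Tool frame: the origin (TCP) lies on the centre line of the jaws, within the pads' length; the fingertips stand 25 mm ahead of it and the grasp point (between the pads) lies 6 mm ahead of it (tcp_to_tips is the z of the fingertips in the tool frame, in m); z points along the fingers, y is the line along which they close (so a half turn about z gives the same grasp; the last joint's range is limited). The gripper opens to 85 mm and grips with 20 to 120 N. Pads are 22 mm wide; open, the fingers measure 114 mm over their backs; the gripper's body (76 mm by 85 mm) begins 54 mm behind the grasp point. The pads swing forward as they close: fully open they stand 13 mm farther back than shut.
Start: joints at [-1.435, 0.259, 0.021, 1.334, 0, 1.418], TCP at [0.157, -0.527, 0.256] pointing down, gripper open.
Joint ranges: [-3.04, 3.04], [-0.91, 1.82], [-1.04, 1.36], [-1.92, 1.95], [-1.52, 1.45], [-3.14, 3.14]. Speed limits (rad/s): [2.22, 2.22, 2.79, 3.14, 3.14, 3.14].

### API

Orientations are given as a 3x3 rotation matrix whose columns are the frame's x, y, z axes.
In Python, from station import get_state, capture, camera_model, finish_job, regions_of, place_of, tcp_to_tips gives the robot as it stands.
- The arm moves only by the tool jog_arm, never from a script. Its argument "plan" is a list of rows, each a list of 3 entries, a list of its own where there are three numbers: the finger opening in mm, from 0 to 85.4, then the shift along the tool's x, y, z in mm, then the turn about the tool's z in degrees. A call has 1 to 5 rows; each row shifts and turns the commanded pose from where the row before left it, along the tool's axes as they then stand; what a row does not reach is not made up. A row lasts 1/12 s, in which the tool goes at most 41.7 mm and 7.16 degrees, less where a joint would pass 70% of its speed; a pose out of reach is approached as far as the arm can. A call with a gripper value outside its range is refused whole. The fingers move at their own pace and stop on an object; "force" is the grip in N (left out, the last holds). Time passes only in rows, so rows that do not move let the fingers close. It gives the time, the measured TCP pose, the force, the opening and the grip force at its end, in the units of the state.
- get_state(): the state, without advancing time (a new reading comes with each control period).
- capture(name): name is "scene" or "top" or "wrist"; returns the picture (420x560x3 uint8, red, green, blue); there is no depth.
- camera_model(name): a dict with "vertical_fov" (degrees; the focal length in pixels is half the picture's height over the tangent of half this angle, whatever the lens; pixels are square), "cx", "cy" (the principal point, pixels), "extrinsics" (4x4, takes a point from camera to world coordinates). Camera axes: x right, y down, z forward; pixel columns grow to the right and rows downward; lengths in m; the calibration is good to about 2 mm. A picture is of the moment at which its call begins: read the wrist's pose just before it. camera_model takes no time and is no camera call; for the wrist camera it gives the pose at the moment of the call.
- finish_job(): hands the job in; it is judged then, once.
Trained networks look in the newest picture that a camera, given by its name, has taken for a name from the list of things; names that differ only in an ending like _2 or _b are one class to them, and where a whole thing is asked for, a point or a joint stands for the part that bears it (a point fixed in the world has none). Each returns a list of dicts, best first, with "confidence" (0 to 1); they miss things now and then, are a little off and sometimes report something else, mostly with a low value. They report only what shows in the picture. A call takes as long as a camera call.
- regions_of(query, camera): "mask" (420x560 bool, what is visible of it) and "rect" ([left, top, right, bottom] in pixels, round what is visible of it).
- place_of(query, camera): "uv" ([column, row] in pixels: a listed point, or the origin of a listed thing).
The state is a dict: "time": time; "joint_positions": joint angles; "joint_vel": joint speeds; "tau": joint torques, N m; "tcp_pos": TCP position; "ee_rot": TCP orientation; "wrist_force": force on the tool from outside, world axes, zero at the start; "moment": the same for the moment, N m; "opening": finger opening in m; "gripper_force": force on a finger pad.
Only numpy, scipy, OpenCV 4.12 (cv2) and the standard library are available. Lean on these libraries where they do the work, as an engineer would, in place of code of your own. Each camera call takes 0.05 s, during which the arm holds its last target. There are 200 camera calls.

## Working session

There is one attempt and no reset: what is moved stays moved. The work goes in short steps, Python scripts to look and compute and a tool call to move; the robot and the scene stay as the last step left them, time stands still between calls to the robot, and variables do not carry over. Pictures are saved under pics/ and viewed, at most 10 in all, crops included, and the job is handed in when it is done.

Besides the shell and the picture viewer there is one more tool, called after ">>>" by a JSON object that holds its "method" and its "body". jog_arm: Moves the arm, as the interface text tells. Its arguments: {"type":"object","properties":{"plan":{"type":"array"},"force":{"type":"number"}},"required":["plan"]}

```bash
mkdir -p pics
cat > h.py <<'E'
import numpy as np, cv2
from station import *
def ray(cam,uv):
    m=camera_model(cam);f=210/np.tan(np.radians(m["vertical_fov"]/2));E=np.array(m["extrinsics"])
    d=E[:3,:3]@np.array([(uv[0]-m["cx"])/f,(uv[1]-m["cy"])/f,1]);return E[:3,3],d
def at(cam,uv,z):
    o,d=ray(cam,uv);return o+d*(z-o[2])/d[2]
def proj(cam,p):
    m=camera_model(cam);f=210/np.tan(np.radians(m["vertical_fov"]/2));E=np.linalg.inv(np.array(m["extrinsics"]))
    c=E[:3,:3]@np.array(p)+E[:3,3];return np.array([m["cx"]+f*c[0]/c[2],m["cy"]+f*c[1]/c[2]])
def save(cam,n):
    im=capture(cam);cv2.imwrite(f"pics/{n}.png",im[:,:,::-1]);return im
E
python3 - <<'E'
from h import *
np.set_printoptions(precision=4,suppress=True)
s=get_state();print(s['tcp_pos'],s['ee_rot'],s['wrist_force'],s['time'],tcp_to_tips)
H=dict(scale=0,deck=.055,seats=.05,platform=.055,platform_front=.078,platform_top=.088,zero_key_top=.052,tape_roll=0,marker=0,stapler=0,parcel=0,mask_box=0,pen_mug=0,cleaner=0)
for c in("top","scene"):
    save(c,c+"0");print(np.array(camera_model(c)["extrinsics"])[:3,3])
    for q,z in H.items():
        for r in place_of(q,c)[:1]:print(c,q,round(r["confidence"],2),r["uv"],at(c,r["uv"],z))
E
```

```text
[ 0.1566 -0.527   0.2556] [[ 0.9586  0.2848 -0.0002]
 [ 0.2848 -0.9586  0.0014]
 [ 0.0002 -0.0014 -1.    ]] [0.3159 0.1484 0.0012] 0.0 0.025
[0.4569 0.019  1.0809]
top platform 0.77 [259.5, 160.1] [0.6032 0.0895 0.055 ]
top platform_front 0.87 [267.6, 195.7] [0.5068 0.0694 0.078 ]
top platform_top 0.95 [259.4, 162.4] [0.5925 0.0877 0.088 ]
top zero_key_top 0.63 [289.1, 212.6] [0.4615 0.0148 0.052 ]
top tape_roll 0.88 [308.0, 130.8] [ 0.6892 -0.0447  0.    ]
top marker 0.62 [205.9, 197.5] [0.5105 0.2462 0.    ]
top stapler 0.72 [176.3, 175.1] [0.5757 0.3278 0.    ]
top parcel 0.93 [340.4, 157.6] [ 0.6114 -0.133   0.    ]
top mask_box 0.86 [130.9, 178.8] [0.569  0.4558 0.    ]
top pen_mug 0.68 [462.3, 164.6] [ 0.582  -0.4713  0.    ]
top cleaner 0.72 [457.0, 272.1] [ 0.2838 -0.4465  0.    ]
[ 1.4091 -0.7365  0.8844]
scene scale 0.95 [342.6, 241.8] [0.6425 0.1095 0.    ]
scene deck 0.8 [345.1, 223.8] [0.6387 0.1157 0.055 ]
scene seats 0.57 [344.6, 226.0] [0.6404 0.1129 0.05  ]
scene platform 0.58 [327.2, 221.5] [0.6027 0.0847 0.055 ]
scene platform_front 0.91 [295.7, 196.0] [0.4846 0.0733 0.078 ]
scene platform_top 0.68 [327.7, 208.3] [0.5919 0.0933 0.088 ]
scene tape_roll 0.7 [308.3, 275.3] [ 0.6881 -0.0519  0.    ]
scene marker 0.59 [130.5, 326.4] [ 0.5788 -0.4726 -0.    ]
scene stapler 0.84 [379.0, 209.7] [0.597 0.301 0.   ]
scene parcel 0.56 [258.3, 273.3] [ 0.6077 -0.1461  0.    ]
scene mask_box 0.84 [404.4, 186.8] [0.5581 0.4588 0.    ]
scene pen_mug 0.72 [134.0, 328.6] [ 0.5893 -0.4694  0.    ]
scene cleaner 0.56 [87.9, 251.6] [ 0.2757 -0.447   0.    ]
```

View pics/top0.png

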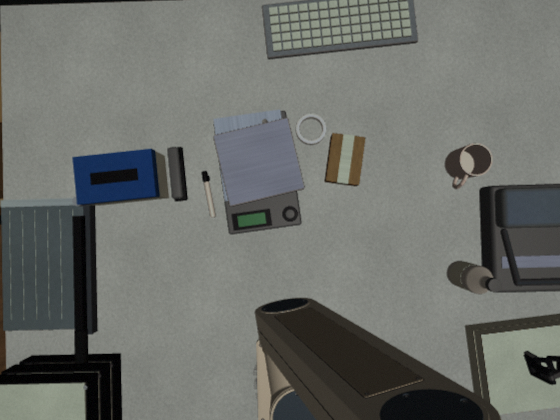

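View pics/scene0.png

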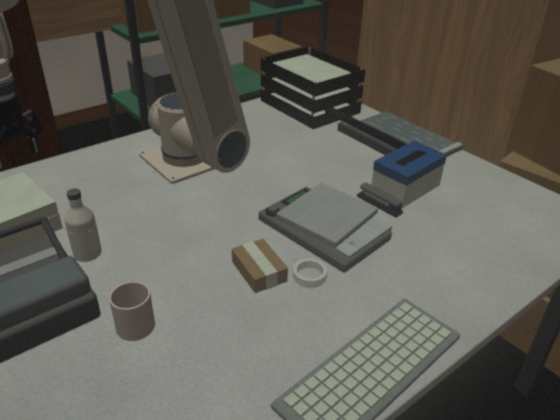

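The top view shows the scale around (260,170), the platform turned on it, and the key at (290,213). Next I'll fit the outlines.

Run:
```python
from h import *
np.set_printoptions(precision=4,suppress=True)
im=save("top","t1")
for q,z in(("platform",.088),("scale",.035),("zero_key",.052)):
    for r in regions_of(q,"top")[:1]:
        m=r["mask"].astype(np.uint8);c=max(cv2.findContours(m,0,1)[0],key=cv2.contourArea)
        b=cv2.boxPoints(cv2.minAreaRect(c));w=np.array([at("top",p,z)[:2] for p in b])
        print(q,r["confidence"],r["rect"],b.tolist(),"\n",w,w.mean(0),np.linalg.norm(np.roll(w,-1,0)-w,axis=1),np.arctan2(*(np.roll(w,-1,0)-w).T[::-1]))
c=cv2.resize(im[100:245,200:345],None,fx=4,fy=4,interpolation=cv2.INTER_CUBIC)[:,:,::-1]
cv2.imwrite("pics/crop1.png",np.clip(c.astype(float)*1.5,0,255).astype(np.uint8))
```

```text
platform 0.56 [213.0, 116.6, 305.0, 204.3] [[212.02145385742188, 135.09011840820312], [287.8197326660156, 117.04290008544922], [305.1051330566406, 189.6416015625], [229.30685424804688, 207.68881225585938]] 
 [[ 0.6666  0.2079]
 [ 0.7073  0.0113]
 [ 0.5191 -0.0278]
 [ 0.4783  0.1682]] [0.5928 0.0899] [0.2007 0.1922 0.2001 0.1925] [-1.3664 -2.9367  1.7764  0.208 ]
scale 0.91 [211.4, 112.6, 303.7, 233.5] [[219.344970703125, 170.08734130859375], [292.31439208984375, 160.35809326171875], [300.90826416015625, 224.812255859375], [227.9388427734375, 234.54150390625]] 
 [[ 0.5821  0.2005]
 [ 0.6027  0.0021]
 [ 0.4278 -0.0162]
 [ 0.4069  0.1817]] [0.5049 0.092 ] [0.1995 0.1759 0.199  0.1762] [-1.4671 -3.0374  1.6758  0.107 ]
```

View pics/crop1.png

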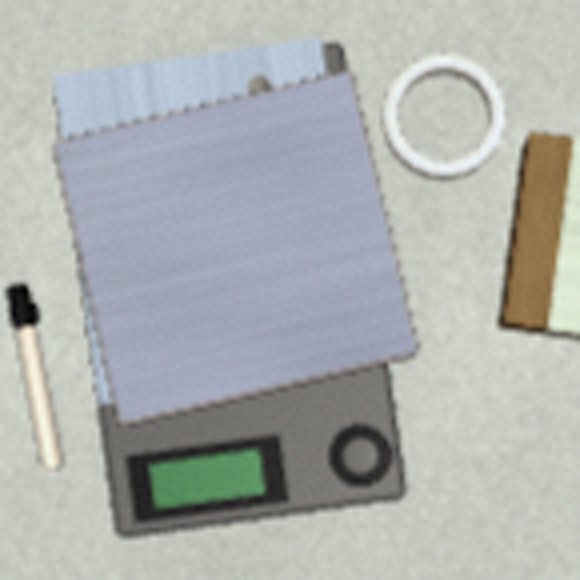

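>>> {"method": "jog_arm", "body": {"plan": [[85, [34, -19.5, -8], 0], [85, [34, -19.5, -8], 0], [85, [34, -19.5, -8], 0], [85, [34, -19.5, -8], 0], [85, [34, -19.5, -8], 0]]}}

```text
time: 2.12
tcp_pos: [0.2926, -0.3839, 0.2968]
ee_rot: [[0.959, 0.284, 0.0], [0.284, -0.959, -0.0], [0.0, 0.0, -1.0]]
wrist_force: [1.3, -1.1, 0.3]
opening: 0.085
gripper_force: 0.0
```

>>> {"method": "jog_arm", "body": {"plan": [[85, [34, -19.5, 0], 0], [85, [34, -19.5, 0], 0], [85, [34, -19.5, 0], 0], [85, [34, -19.5, 0], 0], [85, [34, -19.5, 0], 0]]}}

```text
time: 2.53
tcp_pos: [0.428, -0.2418, 0.2966]
ee_rot: [[0.959, 0.285, 0.0], [0.285, -0.959, -0.0], [0.0, 0.001, -1.0]]
wrist_force: [0.3, -1.5, -0.9]
opening: 0.0848
gripper_force: 0.0
```

>>> {"method": "jog_arm", "body": {"plan": [[85, [34, -19.5, 0], 0], [85, [34, -19.5, 0], 0], [85, [34, -19.5, 0], 0], [85, [34, -19.5, 0], 0], [85, [34, -19.5, 0], 0]]}}

```text
time: 2.95
tcp_pos: [0.5633, -0.0998, 0.2964]
ee_rot: [[0.959, 0.285, 0.0], [0.285, -0.959, -0.0], [0.0, 0.0, -1.0]]
wrist_force: [0.8, -0.8, 0.5]
opening: 0.085
gripper_force: 0.0
```

>>> {"method": "jog_arm", "body": {"plan": [[85, [0, 0, 0], -7.1], [85, [0, 0, 0], -7.1], [85, [0, 0, 0], -7.1], [85, [0, 0, 0], -7.1], [85, [0, 0, 0], -7.1]]}}

```text
time: 3.37
tcp_pos: [0.5623, -0.1014, 0.2962]
ee_rot: [[0.61, 0.793, -0.0], [0.793, -0.61, 0.0], [-0.0, -0.0, -1.0]]
wrist_force: [0.3, -0.2, -0.4]
opening: 0.085
gripper_force: 0.0
```

>>> {"method": "jog_arm", "body": {"plan": [[85, [0, 0, 0], -7.1], [85, [0, 0, 0], -7.1], [85, [0, 0, 0], -7.1], [85, [0, 0, 0], -7.1], [85, [0, 0, 0], -7.1]]}}

```text
time: 3.78
tcp_pos: [0.5622, -0.1016, 0.2963]
ee_rot: [[0.037, 0.999, -0.0], [0.999, -0.037, 0.0], [0.0, -0.0, -1.0]]
wrist_force: [-0.6, -0.4, 0.5]
opening: 0.0853
gripper_force: 0.0
```

>>> {"method": "jog_arm", "body": {"plan": [[85, [0, 0, 0], -7.1], [85, [0, 0, 0], -7.1], [85, [0, 0, 0], 0]]}}

```text
time: 4.03
tcp_pos: [0.5622, -0.1016, 0.2963]
ee_rot: [[-0.209, 0.978, -0.0], [0.978, 0.209, 0.0], [0.0, -0.0, -1.0]]
wrist_force: [-0.7, 0.7, -0.3]
opening: 0.0853
gripper_force: 0.0
```

Run:
```python
from h import *
np.set_printoptions(precision=4,suppress=True)
s=get_state();print(s['tcp_pos'],s['ee_rot'],s['wrist_force'],s['time'],s['opening'],s['joint_positions'])
im=save("wrist","w1");print(camera_model("wrist"))
for q,z in(("platform_front",.078),("platform_top",.088),("platform",.055),("zero_key_top",.052),("deck",.055)):
    for r in place_of(q,"wrist")[:1]:print(q,r["confidence"],r["uv"],at("wrist",r["uv"],z))
```

```text
[ 0.5622 -0.1016  0.2963] [[-0.2092  0.9779 -0.0001]
 [ 0.9779  0.2092  0.    ]
 [ 0.     -0.0001 -1.    ]] [-0.7189  0.6723 -0.3493] 4.0333 0.08531838117949161 [-0.3256  0.2884  0.1639  1.4464  0.      1.0344]
{'vertical_fov': 63.25251337205276, 'cx': 281.46610853272085, 'cy': 214.79770573964984, 'extrinsics': array([[ 0.9795,  0.1942,  0.0543,  0.5484],
       [ 0.2017, -0.9411, -0.2713, -0.0329],
       [-0.0016,  0.2767, -0.961 ,  0.4146],
       [ 0.    ,  0.    ,  0.    ,  1.    ]])}
platform 0.62 [202.3, 49.5] [0.4608 0.0126 0.055 ]
zero_key_top 0.84 [200.9, 50.1] [0.4587 0.0121 0.052 ]
```

View pics/w1.png

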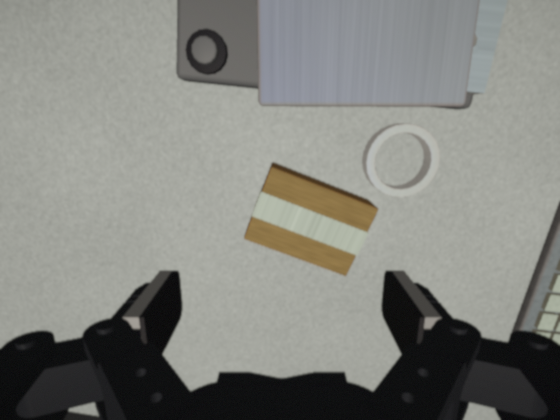

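The wrist view shows the platform's right side along row ~103 (cols 260–470), the key at (207,50), and the deck's far right corner at about (484,93).

Run:
```python
from h import *
np.set_printoptions(precision=4,suppress=True)
for n,uv,z in(("pl front-r",(260,104),.088),("pl far-r",(467,104),.088),("deck corner",(482,93),.055),("base front",(177,76),.035),("base side",(258,87),.035),("key",(207,50),.052)):
    p=at("wrist",uv,z);o=np.array([.641,.108]);c,s_=np.cos(.107),np.sin(.107)
    print(n,p,"scale:",np.array([[c,s_],[-s_,c]])@(p[:2]-o))
im=cv2.imread("pics/w1.png")
c=cv2.resize(im[0:130,400:530],None,fx=4.5,fy=4.5,interpolation=cv2.INTER_CUBIC);cv2.imwrite("pics/c2.png",np.clip(c*1.5,0,255))
```

```text
pl front-r [ 0.5265 -0.0261  0.088 ] scale: [-0.1281 -0.1211]
pl far-r [0.7112 0.0119 0.088 ] scale: [ 0.0595 -0.1031]
deck corner [0.7386 0.0293 0.055 ] scale: [ 0.0887 -0.0887]
base front [ 0.4335 -0.0152  0.035 ] scale: [-0.2194 -0.1003]
base side [ 0.5178 -0.0088  0.035 ] scale: [-0.1349 -0.103 ]
key [0.4645 0.0134 0.052 ] scale: [-0.1856 -0.0752][ WARN:0@0.332] global loadsave.cpp:1063 imwrite_ Unsupported depth image for selected encoder is fallbacked to CV_8U.
```

View pics/c2.png

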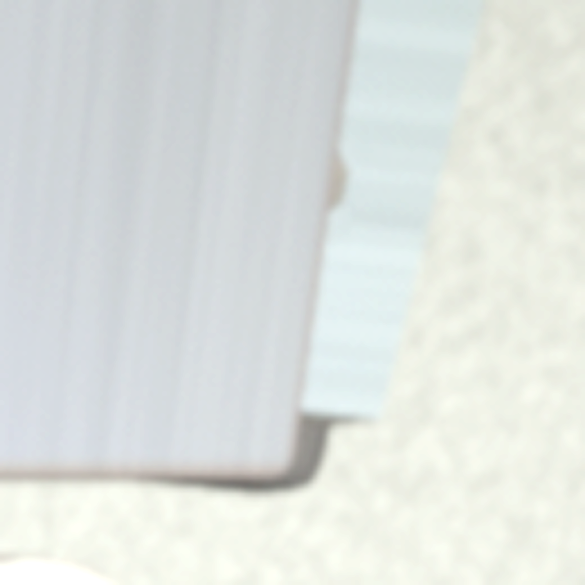

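>>> {"method": "jog_arm", "body": {"plan": [[85, [18, 36, 0], 0], [85, [18, 36, 0], 0], [85, [0, 0, 40], 0], [85, [0, 0, 40], 0], [85, [0, 0, 40], 0]]}}

```text
time: 4.75
tcp_pos: [0.6262, -0.051, 0.1751]
ee_rot: [[-0.203, 0.979, 0.002], [0.979, 0.203, -0.0], [-0.001, 0.002, -1.0]]
wrist_force: [-0.1, -0.5, -0.3]
opening: 0.0855
gripper_force: 0.0
```

>>> {"method": "jog_arm", "body": {"plan": [[85, [0, 0, 40], 0], [85, [0, 0, 35], 0], [85, [0, 0, 14], 0], [85, [0, 0, 0], 0], [85, [0, 0, 0], 0]]}}

```text
time: 5.17
tcp_pos: [0.6253, -0.0517, 0.0871]
ee_rot: [[-0.203, 0.979, -0.001], [0.979, 0.203, 0.0], [0.001, -0.001, -1.0]]
wrist_force: [-0.2, 0.3, 1.6]
opening: 0.085
gripper_force: 0.0
```

Run:
```python
from h import *
s=get_state();print(s['tcp_pos'],s['wrist_force'])
a=save("wrist","w2");b=capture("scene")
b=cv2.resize(b[130:290,220:420],None,fx=2.6,fy=2.6)
cv2.imwrite("pics/m2.png",np.clip(np.hstack([cv2.resize(a,(554,416))[:,:,::-1],b[:,:,::-1]])*1.0,0,255).astype(np.uint8)[:, :])
m=cv2.imread("pics/m2.png");print(m.shape);cv2.imwrite("pics/m2.png",cv2.resize(m,(800,int(m.shape[0]*800/m.shape[1]))))
```

```text
[ 0.62528348 -0.05167006  0.08706571] [-0.24428287  0.3267124   1.55830181]
(416, 1074, 3)
```

View pics/m2.png

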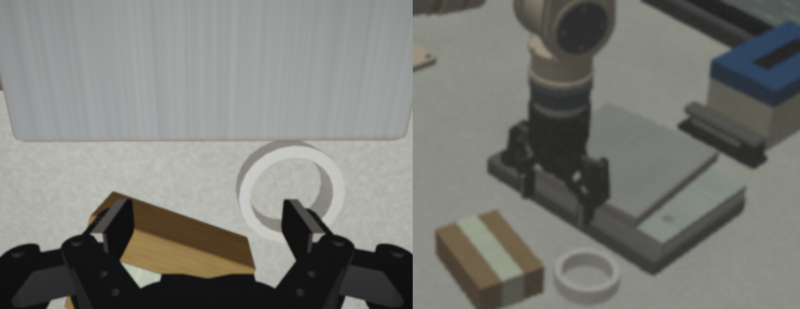

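>>> {"method": "jog_arm", "body": {"plan": [[85, [13, 0, 0], 0], [85, [11, 0, 0], 0], [85, [0, 0, 0], 0], [85, [2, 0, 0], 0], [85, [2, 0, 0], 0]]}}

```text
time: 5.68
tcp_pos: [0.6198, -0.0238, 0.0878]
ee_rot: [[-0.204, 0.979, 0.001], [0.979, 0.204, -0.0], [-0.0, 0.001, -1.0]]
wrist_force: [0.2, -0.1, 0.4]
opening: 0.0852
gripper_force: 0.0
```

>>> {"method": "jog_arm", "body": {"plan": [[85, [1.5, 0, 0], 0], [85, [1.5, 0, 0], 0]]}}

```text
time: 5.85
tcp_pos: [0.6191, -0.0213, 0.0873]
ee_rot: [[-0.204, 0.979, 0.0], [0.979, 0.204, -0.0], [-0.0, 0.0, -1.0]]
wrist_force: [-1.1, -1.0, 0.4]
opening: 0.0848
gripper_force: 0.0
```

>>> {"method": "jog_arm", "body": {"plan": [[85, [1.5, 0, 0], 0], [85, [1.5, 0, 0], 0]]}}

```text
time: 6.02
tcp_pos: [0.6184, -0.0187, 0.0873]
ee_rot: [[-0.203, 0.979, -0.0], [0.979, 0.203, -0.001], [-0.001, -0.0, -1.0]]
wrist_force: [-1.0, -2.8, 0.2]
opening: 0.085
gripper_force: 1.7
```

>>> {"method": "jog_arm", "body": {"plan": [[85, [1.5, 0, 0], 0], [85, [1.5, 0, 0], 0]]}}

```text
time: 6.18
tcp_pos: [0.618, -0.0159, 0.0873]
ee_rot: [[-0.203, 0.979, 0.0], [0.979, 0.203, -0.001], [-0.001, 0.0, -1.0]]
wrist_force: [1.5, -3.0, 1.3]
opening: 0.0852
gripper_force: 1.8
```

```bash
cat > fit.py <<'E'
from h import *
import sys
np.set_printoptions(precision=4,suppress=True)
O=np.array([.641,.106]);T=.105
R=np.array([[np.cos(T),np.sin(T)],[-np.sin(T),np.cos(T)]])
def loc(p):return R@(np.array(p)[:2]-O)
s=get_state();print("tcp",s['tcp_pos'],loc(s['tcp_pos']),"yaw",np.arctan2(s['ee_rot'][1][0],s['ee_rot'][0][0]),"F",s['wrist_force'],s['time'])
im=capture("top")
zs=float(sys.argv[1]) if len(sys.argv)>1 else .088
for r in place_of("platform_top","top")[:1]:print("top",r["confidence"],loc(at("top",r["uv"],zs)))
for r in regions_of("platform","top")[:1]:
    c=max(cv2.findContours(r["mask"].astype(np.uint8),0,1)[0],key=cv2.contourArea)
    b=cv2.boxPoints(cv2.minAreaRect(c));w=np.array([at("top",p,zs)[:2] for p in b]);e=np.roll(w,-1,0)-w
    print("mask",r["confidence"],loc(w.mean(0)),np.linalg.norm(e,axis=1),(np.arctan2(e[:,1],e[:,0])%(np.pi/2))-T)
E
python3 fit.py
```

```text
tcp [ 0.618  -0.0159  0.0873] [-0.0356 -0.1188] yaw 1.7752702330523125 F [ 1.4949 -3.0172  1.2824] 6.1833
top 0.91 [-0.0493 -0.0052]
mask 0.66 [-0.05    0.0123] [0.162  0.1895 0.1615 0.1897] [0.0994 0.1006 0.1006 0.1031]
```

>>> {"method": "jog_arm", "body": {"plan": [[85, [1.3, 0, 0], 1], [85, [1.3, 0, 0], 1], [85, [1.3, 0, 0], 1], [85, [1.3, 0, 0], 1], [85, [1.3, 0, 0], 1]]}}

```text
time: 6.75
tcp_pos: [0.6166, -0.009, 0.0873]
ee_rot: [[-0.116, 0.993, -0.0], [0.993, 0.116, -0.0], [-0.0, -0.0, -1.0]]
wrist_force: [-1.2, -2.7, 0.9]
opening: 0.0849
gripper_force: 1.7
```

>>> {"method": "jog_arm", "body": {"plan": [[85, [1.3, 0, 0], 0.7], [85, [0, 0, 0], 0], [85, [-8, 0, 0], 0], [85, [-40, 0, 0], 0], [85, [-40, 0, 0], 0]]}}

```text
time: 7.17
tcp_pos: [0.6261, -0.0948, 0.0875]
ee_rot: [[-0.109, 0.994, 0.001], [0.994, 0.109, 0.001], [0.001, 0.001, -1.0]]
wrist_force: [0.9, 0.5, -0.7]
opening: 0.0851
gripper_force: 0.0
```

```bash
python3 fit.py
python3 - <<'E'
from h import *
a=save("wrist","w3");a=np.clip(a*1.3,0,255).astype(np.uint8)
cv2.imwrite("pics/w3.png",cv2.resize(a,(784,588))[:,:,::-1])
E
```

```text
tcp [ 0.6261 -0.0948  0.0875] [-0.0358 -0.1981] yaw 1.6803882770425185 F [ 0.9025  0.5334 -0.6635] 7.1667
top 0.79 [-0.0461  0.0071]
mask 0.85 [-0.0454  0.0055] [0.1996 0.191  0.1991 0.1912] [0.0629 0.0639 0.0642 0.067 ]
```

View pics/w3.png

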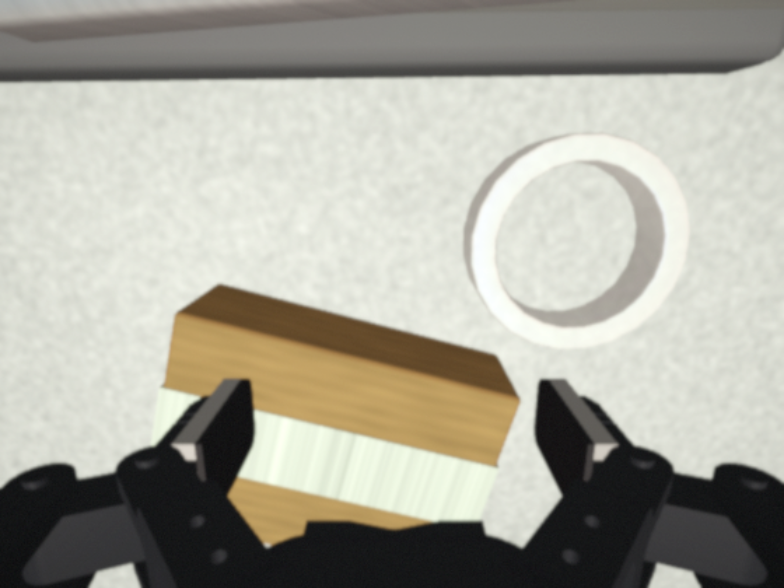

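Run:
```python
from fit import *
for n,uv,z in(("base bot L",(5,57.5),0),("base bot R",(510,52.5),0),("base top L",(29,31),.035),("plat corner top",(25,29),.068)):
    print(n,at("wrist",uv,z),loc(at("wrist",uv,z)))
im=capture("top");
for n,uv in (("key",place_of("zero_key_top","top")),):
    for r in uv[:1]:print(n,r["confidence"],loc(at("top",r["uv"],.052)))
g=cv2.cvtColor(im,cv2.COLOR_RGB2GRAY)
cv2.imwrite("pics/t4.png",np.clip(cv2.resize(im[100:245,200:345],None,fx=4,fy=4,interpolation=cv2.INTER_CUBIC)[:,:,::-1]*1.5,0,255).astype(np.uint8))
# predicted base/deck corners pixels for overlay
for n,p,z in (("bfl",(-.225,.1),.035),("bfr",(-.225,-.1),.035),("dfl",(.082,.095),.055),("dfr",(.082,-.085),.055),("brr",(.09,-.1),.035)):
    w=O+R.T@np.array(p);print(n,(proj("top",[*w,z])-[200,100])*4)
```

```text
tcp [ 0.6259 -0.0965  0.087 ] [-0.0363 -0.1998] yaw 1.674244983384399 F [-1.1589  0.743  -0.7803] 7.3667
top 0.88 [-0.0483  0.004 ]
mask 0.64 [-0.0458  0.0063] [0.2015 0.1892 0.2009 0.1895] [0.0597 0.0608 0.061  0.0639]
base bot L [ 0.4625 -0.0097  0.    ] [-0.1897 -0.0963]
base bot R [0.74   0.0224 0.    ] [ 0.0897 -0.0935]
base top L [0.5011 0.0001 0.035 ] [-0.1502 -0.0907]
plat corner top [ 0.5225 -0.0042  0.068 ] [-0.1294 -0.0972]
bfl [111.508  538.3864]
bfr [404.8254 499.2764]
dfl [54.2692 81.6996]
dfr [322.1076  45.3491]
brr [343.0094  38.5762]
```

View pics/t4.png

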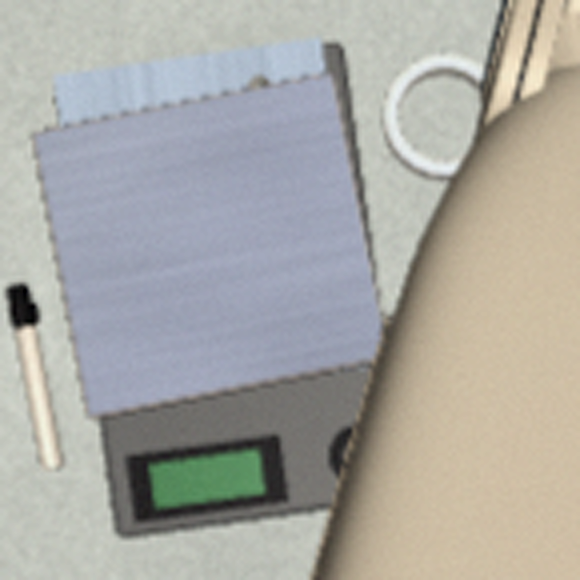

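>>> {"method": "jog_arm", "body": {"plan": [[85, [0, 7, -35], 0], [85, [0, 14, -25], 0], [85, [38, 0, 0], 0], [85, [38, 0, 0], 0], [85, [38, 0, 0], 0]]}}

```text
time: 8.03
tcp_pos: [0.6346, 0.022, 0.1478]
ee_rot: [[-0.105, 0.994, 0.001], [0.994, 0.105, 0.0], [0.0, 0.001, -1.0]]
wrist_force: [1.6, 0.4, -0.6]
opening: 0.085
gripper_force: 0.0
```

>>> {"method": "jog_arm", "body": {"plan": [[85, [38, 0, 0], 0], [85, [38, 0, 0], 0], [85, [38, 0, 0], 0], [85, [38, 0, 0], 0], [85, [38, 0, 0], 0]]}}

```text
time: 8.45
tcp_pos: [0.6137, 0.212, 0.1475]
ee_rot: [[-0.107, 0.994, 0.0], [0.994, 0.107, 0.0], [0.0, 0.0, -1.0]]
wrist_force: [0.3, 0.3, -0.4]
opening: 0.0851
gripper_force: 0.0
```

>>> {"method": "jog_arm", "body": {"plan": [[85, [40, 0, 0], 0], [85, [0, 0, 0], 0], [85, [0, 0, 35], 0], [85, [0, 0, 25], 0], [85, [0, 0, 0], 0]]}}

```text
time: 8.87
tcp_pos: [0.6074, 0.2496, 0.0824]
ee_rot: [[-0.107, 0.994, -0.007], [0.994, 0.107, -0.002], [-0.001, -0.008, -1.0]]
wrist_force: [-1.2, -0.8, 0.1]
opening: 0.085
gripper_force: 0.0
```

```bash
python3 fit.py
```

```text
tcp [0.6074 0.2496 0.0824] [-0.0183  0.1463] yaw 1.6784129020494891 F [-1.1764 -0.7793  0.0817] 8.8667
top 0.9 [-0.0488  0.0082]
mask 0.86 [-0.0445  0.0053] [0.2006 0.1903 0.2    0.1906] [0.0661 0.0672 0.0675 0.0702]
```

>>> {"method": "jog_arm", "body": {"plan": [[85, [-10, 0, 0], 0], [85, [-10, 0, 0], 0], [85, [-2, 0, 0], 0], [85, [-2, 0, 0], 0], [85, [-2, 0, 0], 0]]}}

```text
time: 9.43
tcp_pos: [0.6139, 0.2229, 0.0882]
ee_rot: [[-0.105, 0.994, 0.002], [0.994, 0.105, 0.001], [0.001, 0.002, -1.0]]
wrist_force: [2.4, 3.9, 1.6]
opening: 0.0848
gripper_force: 1.8
```

>>> {"method": "jog_arm", "body": {"plan": [[85, [-1.5, 0, 0], 0], [85, [-1.5, 0, 0], 0], [85, [-1.5, 0, 0], 0], [85, [-1.5, 0, 0], 0], [85, [0, 0, 0], 0]]}}

```text
time: 9.85
tcp_pos: [0.6137, 0.2169, 0.0872]
ee_rot: [[-0.105, 0.994, -0.0], [0.994, 0.105, -0.001], [-0.001, -0.0, -1.0]]
wrist_force: [-0.5, 1.0, 0.9]
opening: 0.0849
gripper_force: 0.7
```

```bash
python3 fit.py
```

```text
tcp [0.6137 0.2169 0.0872] [-0.0155  0.1131] yaw 1.6762295371637048 F [-0.5209  1.0089  0.9028] 9.85
top 0.85 [-0.048   0.0006]
mask 0.93 [-0.0487  0.0016] [0.1991 0.1915 0.1985 0.1918] [0.022  0.0232 0.0234 0.0262]
```

>>> {"method": "jog_arm", "body": {"plan": [[85, [-1, 0, 0], 0], [85, [-1, 0, 0], 0], [85, [0, 0, 0], 0]]}}

```text
time: 10.25
tcp_pos: [0.6141, 0.2151, 0.0871]
ee_rot: [[-0.105, 0.994, -0.0], [0.994, 0.105, -0.0], [-0.0, -0.0, -1.0]]
wrist_force: [1.1, 2.5, -0.7]
opening: 0.0851
gripper_force: 0.9
```

```bash
python3 fit.py
```

```text
tcp [0.6141 0.2151 0.0871] [-0.0153  0.1113] yaw 1.6763050712612946 F [ 1.1372  2.4931 -0.7148] 10.25
top 0.79 [-0.0515 -0.0026]
mask 0.75 [-0.049   0.0001] [0.2    0.1905 0.1994 0.1908] [0.0152 0.0164 0.0166 0.0194]
```

>>> {"method": "jog_arm", "body": {"plan": [[85, [15, 0, 0], 0], [85, [20, 0, -25], 0], [85, [0, 0, -35], 0], [85, [-20, -34, 0], 0], [85, [-22, -34, 0], 0]]}}

```text
time: 10.82
tcp_pos: [0.5489, 0.2027, 0.1492]
ee_rot: [[-0.107, 0.994, 0.005], [0.994, 0.107, 0.001], [0.0, 0.005, -1.0]]
wrist_force: [-0.5, -0.4, -1.4]
opening: 0.085
gripper_force: 0.0
```

>>> {"method": "jog_arm", "body": {"plan": [[85, [-26, -32, 0], 0], [85, [-26, -32, 0], 0], [85, [-26, -32, 0], 0], [85, [-26, -6, 0], 0], [85, [0, 0, 0], -6.9]]}}

```text
time: 11.23
tcp_pos: [0.4546, 0.0844, 0.1478]
ee_rot: [[-0.22, 0.975, -0.0], [0.975, 0.22, -0.001], [-0.001, -0.001, -1.0]]
wrist_force: [0.1, 0.9, 0.8]
opening: 0.0849
gripper_force: 0.0
```

>>> {"method": "jog_arm", "body": {"plan": [[85, [0, 0, 0], -7], [85, [0, 0, 0], -7], [85, [0, 0, 0], -7], [85, [0, 0, 0], -7], [85, [0, 0, 0], -7]]}}

```text
time: 11.65
tcp_pos: [0.4565, 0.0873, 0.1474]
ee_rot: [[-0.746, 0.665, -0.0], [0.665, 0.746, -0.0], [0.0, -0.0, -1.0]]
wrist_force: [-0.5, 0.8, 0.1]
opening: 0.085
gripper_force: 0.0
```

>>> {"method": "jog_arm", "body": {"plan": [[85, [0, 0, 0], -7], [85, [0, 0, 0], -7], [85, [0, 0, 0], -7], [85, [0, 0, 0], -7], [85, [0, 0, 0], -7]]}}

```text
time: 12.07
tcp_pos: [0.4565, 0.0874, 0.1473]
ee_rot: [[-0.993, 0.117, -0.0], [0.117, 0.993, -0.0], [0.0, -0.0, -1.0]]
wrist_force: [-0.1, -0.1, 0.4]
opening: 0.085
gripper_force: 0.0
```

>>> {"method": "jog_arm", "body": {"plan": [[85, [0, 0, 0], -7], [85, [0, 0, 0], -6.1], [85, [0, 0, 0], 0], [85, [0, 0, 0], 0]]}}

```text
time: 12.4
tcp_pos: [0.4566, 0.0873, 0.1473]
ee_rot: [[-0.995, -0.102, -0.0], [-0.102, 0.995, -0.0], [0.0, -0.0, -1.0]]
wrist_force: [0.1, -0.8, -1.4]
opening: 0.0848
gripper_force: 0.0
```

```bash
python3 fit.py; python3 -c "
from h import *
print(get_state()['joint_positions'])"
```

```text
tcp [0.4566 0.0873 0.1473] [-0.1854  0.0007] yaw -3.0392955557309196 F [ 0.1025 -0.7912 -1.4432] 12.4
top 0.74 [ 0.0192 -0.1602]
mask 0.55 [-0.0476 -0.0007] [0.2037 0.1934 0.2031 0.1937] [0.0072 0.0084 0.0087 0.0115]
[ 7.72645112e-03  1.76919137e-01 -3.76223462e-01  1.01771527e+00
 -7.35011354e-05 -9.52186357e-02]
```

>>> {"method": "jog_arm", "body": {"plan": [[85, [0, 0, 35], 0], [85, [0, 0, 27], 0], [85, [0, 0, 0], 0], [85, [-14, 0, 0], 0], [85, [-10, 0, 0], 0]]}}

```text
time: 12.97
tcp_pos: [0.4814, 0.0895, 0.0862]
ee_rot: [[-0.995, -0.104, 0.0], [-0.104, 0.995, -0.0], [-0.0, -0.0, -1.0]]
wrist_force: [0.9, 0.3, 0.3]
opening: 0.0849
gripper_force: 0.0
```

>>> {"method": "jog_arm", "body": {"plan": [[85, [-2, 0, 0], 0], [85, [-2, 0, 0], 0], [85, [-2, 0, 0], 0], [85, [-2, 0, 0], 0], [85, [-2, 0, 0], 0]]}}

```text
time: 13.38
tcp_pos: [0.4901, 0.0906, 0.0855]
ee_rot: [[-0.994, -0.105, -0.001], [-0.105, 0.994, 0.0], [0.001, 0.0, -1.0]]
wrist_force: [-4.1, 0.5, 2.6]
opening: 0.0853
gripper_force: 2.1
```

>>> {"method": "jog_arm", "body": {"plan": [[85, [-2, 0, 0], 0], [85, [-2, 0, 0], 0], [85, [-2, 0, 0], 0], [85, [-2, 0, 0], 0], [85, [-2, 0, 0], 0]]}}

```text
time: 13.8
tcp_pos: [0.4996, 0.0915, 0.0852]
ee_rot: [[-0.994, -0.105, -0.002], [-0.105, 0.994, -0.0], [0.002, -0.0, -1.0]]
wrist_force: [-5.1, 0.1, 4.3]
opening: 0.0847
gripper_force: 2.7
```

```bash
python3 fit.py
```

```text
tcp [0.4996 0.0915 0.0852] [-0.1422  0.0004] yaw -3.0361726595370335 F [-5.0532  0.1494  4.3126] 13.8
top 0.58 [-0.0409 -0.0009]
mask 0.78 [-0.0395 -0.0011] [0.1998 0.1907 0.1992 0.191 ] [-0.0012  0.0001  0.0003  0.0031]
```

>>> {"method": "jog_arm", "body": {"plan": [[85, [-2, 0, 0], 0], [85, [-2, 0, 0], 0], [85, [-2, 0, 0], 0], [85, [-2, 0, 0], 0], [85, [-2, 0, 0], 0]]}}

```text
time: 14.37
tcp_pos: [0.5105, 0.0926, 0.0852]
ee_rot: [[-0.994, -0.105, -0.0], [-0.105, 0.994, -0.0], [0.0, -0.0, -1.0]]
wrist_force: [-4.4, 0.0, 2.3]
opening: 0.085
gripper_force: 2.3
```

>>> {"method": "jog_arm", "body": {"plan": [[85, [-2, 0, 0], 0], [85, [-2, 0, 0], 0], [85, [-2, 0, 0], 0], [85, [-2, 0, 0], 0], [85, [0, 0, 0], 0]]}}

```text
time: 14.78
tcp_pos: [0.5195, 0.0935, 0.0853]
ee_rot: [[-0.994, -0.105, 0.001], [-0.105, 0.994, 0.0], [-0.001, 0.0, -1.0]]
wrist_force: [1.3, 0.1, 0.1]
opening: 0.0849
gripper_force: 0.0
```

```bash
python3 fit.py
```

```text
tcp [0.5195 0.0935 0.0853] [-0.1222  0.0003] yaw -3.036081174133843 F [1.3426 0.1451 0.0995] 14.7833
top 0.76 [-0.0223 -0.0093]
mask 0.75 [-0.0517  0.2018] [0.0401 0.1384 0.04   0.1384] [-0.0348 -0.0295 -0.0337 -0.029 ]
```

>>> {"method": "jog_arm", "body": {"plan": [[85, [-2, 0, 0], 0], [85, [-2, 0, 0], 0], [85, [-2, 0, 0], 0], [85, [-2, 0, 0], 0], [85, [0, 0, 0], 0]]}}

```text
time: 15.35
tcp_pos: [0.5266, 0.0943, 0.0851]
ee_rot: [[-0.994, -0.105, -0.0], [-0.105, 0.994, 0.0], [0.0, 0.0, -1.0]]
wrist_force: [-1.7, 0.5, -0.9]
opening: 0.0849
gripper_force: 0.5
```

>>> {"method": "jog_arm", "body": {"plan": [[85, [-1.5, 0, 0], 0], [85, [-1.5, 0, 0], 0]]}}

```text
time: 15.52
tcp_pos: [0.529, 0.0947, 0.0851]
ee_rot: [[-0.994, -0.106, -0.001], [-0.106, 0.994, 0.0], [0.001, 0.0, -1.0]]
wrist_force: [-3.5, -0.2, -0.9]
opening: 0.0851
gripper_force: 1.6
```

>>> {"method": "jog_arm", "body": {"plan": [[85, [-1.5, 0, 0], 0], [85, [0, 0, 0], 0]]}}

```text
time: 15.68
tcp_pos: [0.5312, 0.0948, 0.0853]
ee_rot: [[-0.994, -0.105, 0.0], [-0.105, 0.994, 0.0], [-0.0, 0.0, -1.0]]
wrist_force: [-1.6, -0.7, -1.6]
opening: 0.0853
gripper_force: 0.7
```

```bash
python3 fit.py .085
```

```text
tcp [0.5312 0.0948 0.0853] [-0.1103  0.0004] yaw -3.0359692356827384 F [-1.5732 -0.7438 -1.6435] 15.6833
top 0.91 [-0.0119 -0.0021]
mask 0.63 [-0.0069 -0.0005] [0.2006 0.1909 0.2001 0.1912] [0.0036 0.0052 0.0051 0.0082]
```

>>> {"method": "jog_arm", "body": {"plan": [[85, [-1, 0, 0], 0], [85, [-1, 0, 0], 0], [85, [0, 0, 0], 0]]}}

```text
time: 16.08
tcp_pos: [0.5328, 0.0951, 0.0853]
ee_rot: [[-0.994, -0.105, -0.0], [-0.105, 0.994, 0.0], [0.0, 0.0, -1.0]]
wrist_force: [-1.2, 1.0, -1.6]
opening: 0.0847
gripper_force: 1.1
```

>>> {"method": "jog_arm", "body": {"plan": [[85, [-1, 0, 0], 0], [85, [-1, 0, 0], 0], [85, [0, 0, 0], 0]]}}

```text
time: 16.33
tcp_pos: [0.5351, 0.0952, 0.0853]
ee_rot: [[-0.994, -0.105, 0.0], [-0.105, 0.994, 0.0], [-0.0, 0.0, -1.0]]
wrist_force: [-1.5, -0.1, 0.1]
opening: 0.085
gripper_force: 0.8
```

>>> {"method": "jog_arm", "body": {"plan": [[85, [-1, 0, 0], 0], [85, [0, 0, 0], 0]]}}

```text
time: 16.5
tcp_pos: [0.5362, 0.0953, 0.0853]
ee_rot: [[-0.994, -0.105, 0.001], [-0.105, 0.994, 0.0], [-0.001, 0.0, -1.0]]
wrist_force: [-1.7, 0.7, -0.5]
opening: 0.085
gripper_force: 0.7
```

>>> {"method": "jog_arm", "body": {"plan": [[85, [-1, 0, 0], 0], [85, [0, 0, 0], 0]]}}

```text
time: 16.67
tcp_pos: [0.5371, 0.0954, 0.0854]
ee_rot: [[-0.994, -0.105, 0.001], [-0.105, 0.994, 0.0], [-0.001, -0.0, -1.0]]
wrist_force: [-2.2, 0.5, 0.1]
opening: 0.085
gripper_force: 0.7
```

>>> {"method": "jog_arm", "body": {"plan": [[85, [-1, 0, 0], 0], [85, [0, 0, 0], 0]]}}

```text
time: 16.83
tcp_pos: [0.5381, 0.0955, 0.0854]
ee_rot: [[-0.994, -0.105, 0.0], [-0.105, 0.994, 0.0], [-0.0, 0.0, -1.0]]
wrist_force: [-1.4, 0.4, -0.2]
opening: 0.0847
gripper_force: 0.7
```

>>> {"method": "jog_arm", "body": {"plan": [[85, [-1, 0, 0], 0], [85, [0, 0, 0], 0]]}}

```text
time: 17.0
tcp_pos: [0.5388, 0.0956, 0.0854]
ee_rot: [[-0.994, -0.105, 0.0], [-0.105, 0.994, 0.0], [-0.0, 0.0, -1.0]]
wrist_force: [-2.4, 0.8, 1.3]
opening: 0.0849
gripper_force: 1.3
```

```bash
python3 fit.py .085
```

```text
tcp [0.5388 0.0956 0.0854] [-0.1027  0.0004] yaw -3.0360346510733525 F [-2.4277  0.8496  1.3255] 17.0
top 0.68 [ 0.0005 -0.0048]
mask 0.69 [0.0019 0.0003] [0.1979 0.189  0.1974 0.1893] [-0.0062 -0.0045 -0.0047 -0.0015]
```

>>> {"method": "jog_arm", "body": {"plan": [[85, [-1, 0, 0], 0], [85, [0, 0, 0], 0]]}}

```text
time: 17.32
tcp_pos: [0.5396, 0.0957, 0.0853]
ee_rot: [[-0.994, -0.105, -0.0], [-0.105, 0.994, -0.0], [0.0, -0.0, -1.0]]
wrist_force: [-3.6, 0.5, 2.4]
opening: 0.0847
gripper_force: 2.0
```

>>> {"method": "jog_arm", "body": {"plan": [[85, [-1, 0, 0], 0], [85, [0, 0, 0], 0]]}}

```text
time: 17.48
tcp_pos: [0.5405, 0.0958, 0.0853]
ee_rot: [[-0.994, -0.105, -0.001], [-0.105, 0.994, -0.0], [0.001, -0.0, -1.0]]
wrist_force: [-4.0, 0.2, 3.4]
opening: 0.0851
gripper_force: 2.5
```

>>> {"method": "jog_arm", "body": {"plan": [[85, [-1, 0, 0], 0], [85, [0, 0, 0], 0]]}}

```text
time: 17.65
tcp_pos: [0.5413, 0.0958, 0.0854]
ee_rot: [[-0.994, -0.105, -0.001], [-0.105, 0.994, -0.0], [0.001, -0.0, -1.0]]
wrist_force: [-6.1, 0.2, 4.6]
opening: 0.0851
gripper_force: 3.0
```

>>> {"method": "jog_arm", "body": {"plan": [[85, [2, 0, 0], 0], [85, [4, 0, 0], 0], [85, [10, 0, 0], 0], [85, [20, 0, 0], 0], [85, [0, 0, 0], 0]]}}

```text
time: 18.07
tcp_pos: [0.5025, 0.092, 0.085]
ee_rot: [[-0.994, -0.106, -0.002], [-0.106, 0.994, -0.0], [0.002, 0.0, -1.0]]
wrist_force: [-0.4, 0.2, 0.2]
opening: 0.0851
gripper_force: 0.0
```

```bash
python3 fit.py .083
python3 - <<'E'
from h import *
b=capture("scene")[170:280,240:410];b=cv2.resize(b,None,fx=4.5,fy=4.5,interpolation=cv2.INTER_CUBIC)
cv2.imwrite("pics/s5.png",np.clip(b*1.5,0,255).astype(np.uint8)[:,:,::-1])
E
```

```text
tcp [0.5025 0.092  0.085 ] [-0.1392  0.0006] yaw -3.0358928966707595 F [-0.385   0.1583  0.2376] 18.0667
top 0.56 [0.0034 0.0026]
mask 0.65 [0.0033 0.0001] [0.202  0.1912 0.2014 0.1915] [-0.0068 -0.0051 -0.0053 -0.0021]
```

View pics/s5.png

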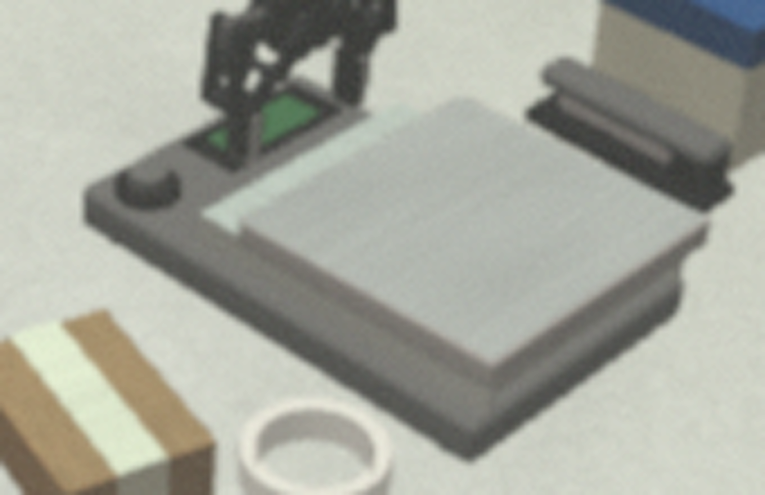

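The view shows the platform over the seats with its corners in the crop at (242,228), (495,366), (707,225) and (465,97). I'll test level against tilted.

```bash
cat > tilt.py <<'E'
from h import *
from scipy.optimize import least_squares
import sys
O=np.array([.641,.106]);T=.105
def corners(cam,im,pred):
    # refine each edge: sample along predicted edges, find strongest gradient, fit lines, intersect
    g=cv2.GaussianBlur(cv2.cvtColor(im,cv2.COLOR_RGB2GRAY),(0,0),.8).astype(np.float32)
    L=[]
    for i in range(4):
        a,b=pred[i],pred[(i+1)%4];d=(b-a)/np.linalg.norm(b-a);n=np.array([-d[1],d[0]]);P=[]
        for t in np.linspace(.12,.88,40):
            q=a+(b-a)*t;o=np.arange(-4,4.01,.1);xy=(q+o[:,None]*n).astype(np.float32)
            v=cv2.remap(g,xy[:,:1],xy[:,1:],cv2.INTER_LINEAR)[:,0]
            k=np.argmax(abs(np.gradient(v))*np.exp(-(o/4)**2));P.append(xy[k])
        L.append(cv2.fitLine(np.array(P),cv2.DIST_HUBER,0,.01,.01).ravel())
    R=[]
    for i in range(4):
        p,q=L[i-1],L[i];A=np.array([[p[0],-q[0]],[p[1],-q[1]]]);t=np.linalg.solve(A,[q[2]-p[2],q[3]-p[3]]);R.append(p[2:]+t[0]*p[:2])
    return np.array(R)
C=np.array([(-.095,-.1),(.095,-.1),(.095,.1),(-.095,.1)])
ax=np.array([.05,.1])/np.hypot(.05,.1);nn=np.array([ax[1],-ax[0]])
def model(p,tilt,z):
    x,y,a=p[:3];c,s=np.cos(T+a),np.sin(T+a);W=[]
    o=O+np.array([[np.cos(T),-np.sin(T)],[np.sin(T),np.cos(T)]])@np.array([x,y])
    for q in C:
        W.append([*(o+np.array([[c,-s],[s,c]])@q),z+tilt*(nn@(q-np.array([-.05,-.04])))])
    return W
if __name__=="__main__":
    np.set_printoptions(precision=2,suppress=True)
    x0=float(sys.argv[1]);im=np.mean([capture("scene") for _ in range(4)],0).astype(np.uint8)
    for tilt,z in((0,.083),(.05,.083),(0,.088)):
        p=np.array([x0,0,0.])
        for _ in range(3):
            pr=np.array([proj("scene",w) for w in model(p,tilt,z)])
            ob=corners("scene",im,pr)
            f=least_squares(lambda v:(np.array([proj("scene",w) for w in model(v,tilt,z)])-ob).ravel(),p,x_scale=.01);p=f.x
        print(tilt,z,"p mm",p*[1000,1000,1],"cost",f.cost,f.fun)
    g=least_squares(lambda v:(np.array([proj("scene",w) for w in model(v[:3],v[3],v[4])])-ob).ravel(),[*p,0,.083],x_scale=[.01,.01,.01,.01,.01])
    print("free",g.x[:2]*1000,g.x[2],"tilt",g.x[3],"z",g.x[4]*1000,g.cost); print(ob)
E
python3 tilt.py .003
```

```text
0 0.083 p mm [ 0.27 -1.91 -0.03] cost 22.40732585965362 [ 5.39  1.83 -2.66 -0.06 -0.81  0.11 -1.84 -1.14]
0.05 0.083 p mm [ 1.82 -4.14 -0.04] cost 29.49818039644504 [ 5.97  2.35 -3.08 -1.58 -0.49 -0.05 -2.3   0.6 ]
0 0.088 p mm [ 4.35 -7.19 -0.03] cost 23.35293328919133 [ 5.42  1.86 -2.7   0.01 -0.67  0.25 -1.97 -1.45]
free [ 38.02 -53.18] -0.033446105001575535 tilt 0.04592462447498652 z 127.6891248273285 14.324911074113164
[[284.77 213.9 ]
 [348.36 250.93]
 [397.82 218.17]
 [343.97 189.89]]
```

```bash
cat > tilt2.py <<'E'
from tilt import *
def run(seed,verbose=True):
    np.set_printoptions(precision=2,suppress=True)
    im=np.mean([capture("scene") for _ in range(4)],0).astype(np.uint8)
    import tilt
    o=np.arange
    ob=np.array(seed,float)
    for _ in range(2): ob=fine(im,ob)
    for t,z in((0,.083),(.025,.083),(.05,.083),(0,.088)):
        f=least_squares(lambda v:(np.array([proj("scene",w) for w in model(v,t,z)])-ob).ravel(),[0,0,0],x_scale=.01)
        print(t,z,"p mm",f.x*[1000,1000,1],"cost",f.cost,f.fun)
    print(ob)
def fine(im,pred):
    g=cv2.GaussianBlur(cv2.cvtColor(im,cv2.COLOR_RGB2GRAY),(0,0),.7).astype(np.float32);L=[];R=[]
    for i in range(4):
        a,b=pred[i],pred[(i+1)%4];d=(b-a)/np.linalg.norm(b-a);n=np.array([-d[1],d[0]]);P=[]
        for t in np.linspace(.15,.85,40):
            o=np.arange(-1.8,1.81,.05);xy=(a+(b-a)*t+o[:,None]*n).astype(np.float32)
            v=cv2.remap(g,xy[:,:1],xy[:,1:],cv2.INTER_CUBIC)[:,0]
            w=abs(np.gradient(v));P.append(xy[np.argmax(w)])
        L.append(cv2.fitLine(np.array(P),cv2.DIST_HUBER,0,.01,.01).ravel())
    for i in range(4):
        p,q=L[i-1],L[i];t=np.linalg.solve(np.array([[p[0],-q[0]],[p[1],-q[1]]]),[q[2]-p[2],q[3]-p[3]]);R.append(p[2:]+t[0]*p[:2])
    return np.array(R)
if __name__=="__main__":run([(293.3,220.5),(349.8,251.5),(397.6,219.6),(343.3,191)])
E
python3 tilt2.py
```

```text
0 0.083 p mm [ 5.08 -1.14 -0.01] cost 1.6524924032647235 [ 0.56 -0.96 -0.19  0.64  0.65  0.24 -1.07 -0.08]
0.025 0.083 p mm [ 5.88 -2.26 -0.01] cost 1.6909027414310844 [ 0.46 -0.65 -0.28 -0.29  0.78  0.13 -1.02  0.96]
0.05 0.083 p mm [ 6.68 -3.38 -0.01] cost 3.81877078735517 [ 0.37 -0.35 -0.35 -1.22  0.91  0.01 -0.98  2.  ]
0 0.088 p mm [ 9.11 -6.68 -0.01] cost 2.00693784849117 [ 0.23 -1.01 -0.16  0.81  0.97  0.19 -1.09 -0.29]
[[291.44 218.22]
 [348.89 251.04]
 [397.6  218.22]
 [343.36 189.29]]
```

>>> {"method": "jog_arm", "body": {"plan": [[0, [0, 0, -35], 0], [0, [0, 0, -25], 0], [0, [-31, -14, 0], 0], [0, [-31, -14, 0], 0], [0, [-31, -13, 0], 0]]}}

```text
time: 19.08
tcp_pos: [0.6041, 0.0608, 0.1463]
ee_rot: [[-0.994, -0.106, 0.002], [-0.106, 0.994, -0.0], [-0.002, -0.0, -1.0]]
wrist_force: [1.2, -0.4, 0.2]
opening: 0.0251
gripper_force: 0.0
```

>>> {"method": "jog_arm", "body": {"plan": [[0, [0, 0, 8], 0], [0, [0, 0, 8], 0], [0, [0, 0, 4], 0], [0, [0, 0, 2], 0], [0, [0, 0, 0], 0]]}}

```text
time: 19.5
tcp_pos: [0.6017, 0.0615, 0.1228]
ee_rot: [[-0.994, -0.106, -0.001], [-0.106, 0.994, 0.0], [0.001, 0.0, -1.0]]
wrist_force: [0.1, 0.1, -1.0]
opening: 0.0001
gripper_force: 0.0
```

>>> {"method": "jog_arm", "body": {"plan": [[0, [0, 0, 4], 0], [0, [0, 0, 4], 0], [0, [0, 0, 2], 0], [0, [0, 0, 2], 0], [0, [0, 0, 0], 0]]}}

```text
time: 19.92
tcp_pos: [0.6025, 0.0612, 0.1109]
ee_rot: [[-0.994, -0.105, -0.0], [-0.105, 0.994, 0.0], [0.0, 0.0, -1.0]]
wrist_force: [0.0, 0.7, -0.9]
opening: -0.0001
gripper_force: 0.0
```

>>> {"method": "jog_arm", "body": {"plan": [[0, [0, 0, 1], 0], [0, [0, 0, 1], 0], [0, [0, 0, 0], 0]]}}

```text
time: 20.17
tcp_pos: [0.6028, 0.0612, 0.1092]
ee_rot: [[-0.994, -0.105, -0.0], [-0.105, 0.994, 0.0], [0.0, 0.0, -1.0]]
wrist_force: [-0.1, -0.1, 0.2]
opening: -0.0002
gripper_force: 0.0
```

>>> {"method": "jog_arm", "body": {"plan": [[0, [0, 0, 1], 0], [0, [0, 0, 0], 0]]}}

```text
time: 20.33
tcp_pos: [0.6027, 0.0611, 0.1082]
ee_rot: [[-0.994, -0.105, -0.0], [-0.105, 0.994, -0.0], [0.0, 0.0, -1.0]]
wrist_force: [-0.7, 1.6, -0.1]
opening: 0.0
gripper_force: 0.0
```

>>> {"method": "jog_arm", "body": {"plan": [[0, [0, 0, 1], 0], [0, [0, 0, 0], 0]]}}

```text
time: 20.5
tcp_pos: [0.6029, 0.0611, 0.1075]
ee_rot: [[-0.994, -0.105, 0.0], [-0.105, 0.994, -0.0], [-0.0, -0.0, -1.0]]
wrist_force: [-0.2, -0.1, 1.9]
opening: 0.0001
gripper_force: 0.8
```

>>> {"method": "jog_arm", "body": {"plan": [[0, [0, 0, -10], 0], [0, [0, 0, -5], 0], [0, [-35, 0, 0], 0], [0, [-35, 0, 0], 0], [0, [-35, 0, 0], 0]]}}

```text
time: 20.92
tcp_pos: [0.7085, 0.0724, 0.124]
ee_rot: [[-0.994, -0.105, 0.002], [-0.105, 0.994, -0.0], [-0.002, -0.0, -1.0]]
wrist_force: [1.3, -1.0, 1.2]
opening: 0.0001
gripper_force: 0.0
```

>>> {"method": "jog_arm", "body": {"plan": [[0, [0, 0, 4], 0], [0, [0, 0, 3], 0], [0, [0, 0, 1], 0], [0, [0, 0, 0], 0], [0, [0, 0, 0], 0]]}}

```text
time: 21.33
tcp_pos: [0.7064, 0.0722, 0.115]
ee_rot: [[-0.994, -0.105, 0.0], [-0.105, 0.994, 0.0], [-0.0, 0.0, -1.0]]
wrist_force: [-0.1, -0.3, -0.0]
opening: 0.0002
gripper_force: 0.0
```

>>> {"method": "jog_arm", "body": {"plan": [[0, [0, 0, 1], 0], [0, [0, 0, 0], 0]]}}

```text
time: 21.5
tcp_pos: [0.7068, 0.0722, 0.1139]
ee_rot: [[-0.994, -0.105, 0.001], [-0.105, 0.994, -0.0], [-0.001, -0.0, -1.0]]
wrist_force: [-0.5, -0.4, -0.8]
opening: 0.0001
gripper_force: 0.0
```

>>> {"method": "jog_arm", "body": {"plan": [[0, [0, 0, 1], 0], [0, [0, 0, 0], 0]]}}

```text
time: 21.67
tcp_pos: [0.707, 0.0722, 0.1125]
ee_rot: [[-0.994, -0.105, 0.0], [-0.105, 0.994, 0.0], [-0.0, -0.0, -1.0]]
wrist_force: [0.8, 0.2, 0.2]
opening: -0.0003
gripper_force: 0.0
```

Contact over the groove foot came at TCP z ≈ 0.1078. Over the cone foot it should come at the same height if that foot is home, and about 0.113 if not.

>>> {"method": "jog_arm", "body": {"plan": [[0, [0, 0, 1], 0], [0, [0, 0, 0], 0]]}}

```text
time: 21.83
tcp_pos: [0.7071, 0.0722, 0.1111]
ee_rot: [[-0.994, -0.105, -0.0], [-0.105, 0.994, 0.0], [0.0, 0.0, -1.0]]
wrist_force: [0.5, 0.3, -0.2]
opening: -0.0001
gripper_force: 0.0
```

>>> {"method": "jog_arm", "body": {"plan": [[0, [0, 0, 1], 0], [0, [0, 0, 0], 0]]}}

```text
time: 22.0
tcp_pos: [0.7072, 0.0722, 0.1102]
ee_rot: [[-0.994, -0.105, 0.0], [-0.105, 0.994, -0.0], [-0.0, -0.0, -1.0]]
wrist_force: [0.1, 0.7, -0.1]
opening: -0.0002
gripper_force: 0.2
```

>>> {"method": "jog_arm", "body": {"plan": [[0, [0, 0, 1], 0], [0, [0, 0, 0], 0]]}}

```text
time: 22.17
tcp_pos: [0.7075, 0.0723, 0.1096]
ee_rot: [[-0.994, -0.105, 0.001], [-0.105, 0.994, 0.0], [-0.001, 0.0, -1.0]]
wrist_force: [1.1, 0.5, 1.9]
opening: -0.0001
gripper_force: 1.0
```

>>> {"method": "jog_arm", "body": {"plan": [[0, [0, 0, 1], 0], [0, [0, 0, 0], 0]]}}

```text
time: 22.33
tcp_pos: [0.7079, 0.0725, 0.109]
ee_rot: [[-0.994, -0.106, 0.002], [-0.106, 0.994, 0.001], [-0.002, 0.0, -1.0]]
wrist_force: [2.5, 2.0, 4.3]
opening: 0.0003
gripper_force: 1.9
```

>>> {"method": "jog_arm", "body": {"plan": [[0, [0, 0, 1], 0], [0, [0, 0, 0], 0]]}}

```text
time: 22.5
tcp_pos: [0.7083, 0.0727, 0.1084]
ee_rot: [[-0.994, -0.106, 0.003], [-0.106, 0.994, 0.001], [-0.003, 0.0, -1.0]]
wrist_force: [3.6, 3.5, 6.0]
opening: -0.0001
gripper_force: 2.9
```

>>> {"method": "jog_arm", "body": {"plan": [[0, [0, 0, 1], 0], [0, [0, 0, 0], 0]]}}

```text
time: 22.67
tcp_pos: [0.7086, 0.0728, 0.1079]
ee_rot: [[-0.994, -0.106, 0.004], [-0.106, 0.994, 0.001], [-0.004, 0.001, -1.0]]
wrist_force: [4.1, 3.1, 8.1]
opening: -0.0001
gripper_force: 4.1
```

>>> {"method": "jog_arm", "body": {"plan": [[0, [-1, 0.5, 1], 0], [0, [0, 0, 0], 0]]}}

```text
time: 22.83
tcp_pos: [0.7091, 0.073, 0.1075]
ee_rot: [[-0.994, -0.106, 0.004], [-0.106, 0.994, -0.0], [-0.004, -0.0, -1.0]]
wrist_force: [-0.5, 0.5, 13.6]
opening: -0.0
gripper_force: 6.9
```

>>> {"method": "jog_arm", "body": {"plan": [[0, [-1, 0.5, 0], 0], [0, [0, 0, 0], 0]]}}

```text
time: 23.0
tcp_pos: [0.7093, 0.0731, 0.1074]
ee_rot: [[-0.994, -0.105, 0.002], [-0.105, 0.994, -0.001], [-0.002, -0.001, -1.0]]
wrist_force: [-3.2, -0.8, 15.6]
opening: -0.0001
gripper_force: 7.9
```

>>> {"method": "jog_arm", "body": {"plan": [[0, [1, -0.5, -3], 0], [0, [0, 0, -8], 0], [0, [0, 0, 0], 0], [0, [0, 0, 3], 0], [0, [0, 0, 0], 0]]}}

```text
time: 23.42
tcp_pos: [0.7078, 0.0728, 0.1124]
ee_rot: [[-0.994, -0.105, -0.001], [-0.105, 0.994, -0.0], [0.001, 0.0, -1.0]]
wrist_force: [-0.5, 0.4, -0.6]
opening: 0.0
gripper_force: 0.0
```

>>> {"method": "jog_arm", "body": {"plan": [[0, [0, 0, 1], 0], [0, [0, 0, 0], 0], [0, [0, 0, 0], 0]]}}

```text
time: 23.67
tcp_pos: [0.708, 0.0729, 0.1118]
ee_rot: [[-0.994, -0.105, -0.001], [-0.105, 0.994, 0.0], [0.001, 0.0, -1.0]]
wrist_force: [0.2, 0.7, 0.5]
opening: -0.0001
gripper_force: 0.0
```

```bash
python3 fit.py .083
```

```text
tcp [0.708  0.0729 0.1118] [ 0.0631 -0.04  ] yaw -3.0360489552237606 F [0.1792 0.7261 0.5047] 23.6667
mask 0.59 [-0.1592 -0.0908] [0.019  0.1268 0.0189 0.1268] [-0.0597 -0.0594 -0.0586 -0.0592]
```

>>> {"method": "jog_arm", "body": {"plan": [[0, [0, 0, 1.5], 0], [0, [0, 0, 0], 0]]}}

```text
time: 23.98
tcp_pos: [0.708, 0.0728, 0.1105]
ee_rot: [[-0.994, -0.105, -0.0], [-0.105, 0.994, 0.0], [0.0, 0.0, -1.0]]
wrist_force: [-0.1, 0.2, 0.1]
opening: 0.0005
gripper_force: 0.0
```

>>> {"method": "jog_arm", "body": {"plan": [[0, [0, 0, 1], 0], [0, [0, 0, 0], 0]]}}

```text
time: 24.15
tcp_pos: [0.708, 0.0728, 0.1096]
ee_rot: [[-0.994, -0.105, -0.0], [-0.105, 0.994, 0.0], [0.0, 0.0, -1.0]]
wrist_force: [0.3, 0.8, -0.8]
opening: 0.0
gripper_force: 0.0
```

>>> {"method": "jog_arm", "body": {"plan": [[0, [0, 0, 1], 0], [0, [0, 0, 0], 0]]}}

```text
time: 24.32
tcp_pos: [0.708, 0.0728, 0.1086]
ee_rot: [[-0.994, -0.105, -0.0], [-0.105, 0.994, -0.0], [0.0, 0.0, -1.0]]
wrist_force: [0.7, 0.1, 0.1]
opening: 0.0002
gripper_force: 0.0
```

>>> {"method": "jog_arm", "body": {"plan": [[0, [0, 0, 1], 0], [0, [0, 0, 0], 0]]}}

```text
time: 24.48
tcp_pos: [0.7082, 0.0728, 0.1077]
ee_rot: [[-0.994, -0.105, 0.0], [-0.105, 0.994, 0.0], [-0.0, -0.0, -1.0]]
wrist_force: [-0.4, 0.2, 0.4]
opening: 0.0004
gripper_force: 0.0
```

>>> {"method": "jog_arm", "body": {"plan": [[0, [0, 0, 1], 0], [0, [0, 0, 0], 0]]}}

```text
time: 24.65
tcp_pos: [0.7082, 0.0728, 0.1076]
ee_rot: [[-0.994, -0.105, 0.001], [-0.105, 0.994, -0.0], [-0.001, -0.0, -1.0]]
wrist_force: [-2.4, -0.2, 4.7]
opening: -0.0001
gripper_force: 2.7
```

>>> {"method": "jog_arm", "body": {"plan": [[0, [0, 0, -10], 0], [0, [19, 33, 0], 0], [0, [19, 33, 0], 0], [0, [19, 33, 0], 0], [0, [0, 0, 5], 0]]}}

```text
time: 25.07
tcp_pos: [0.6377, 0.1701, 0.1137]
ee_rot: [[-0.994, -0.11, 0.0], [-0.11, 0.994, 0.002], [-0.0, 0.002, -1.0]]
wrist_force: [0.7, -0.2, 0.6]
opening: -0.0004
gripper_force: 0.0
```

>>> {"method": "jog_arm", "body": {"plan": [[0, [0, 0, 2], 0], [0, [0, 0, 1], 0], [0, [0, 0, 0], 0]]}}

```text
time: 25.32
tcp_pos: [0.6416, 0.1646, 0.1087]
ee_rot: [[-0.995, -0.105, 0.0], [-0.105, 0.995, -0.0], [-0.0, -0.0, -1.0]]
wrist_force: [0.1, 0.1, 0.1]
opening: -0.0001
gripper_force: 0.0
```

>>> {"method": "jog_arm", "body": {"plan": [[0, [0, 0, 1], 0], [0, [0, 0, 0], 0]]}}

```text
time: 25.48
tcp_pos: [0.6418, 0.1643, 0.1078]
ee_rot: [[-0.995, -0.104, 0.0], [-0.104, 0.995, -0.0], [-0.0, -0.0, -1.0]]
wrist_force: [0.3, -0.7, 1.5]
opening: -0.0001
gripper_force: 0.4
```

>>> {"method": "jog_arm", "body": {"plan": [[0, [0, 0, 1], 0], [0, [0, 0, 0], 0]]}}

```text
time: 25.65
tcp_pos: [0.6418, 0.1644, 0.1076]
ee_rot: [[-0.995, -0.104, 0.001], [-0.104, 0.995, -0.0], [-0.001, -0.001, -1.0]]
wrist_force: [-1.3, -1.8, 5.7]
opening: -0.0002
gripper_force: 3.0
```

>>> {"method": "jog_arm", "body": {"plan": [[0, [0, 0, -30], 0], [0, [0, 0, -30], 0], [0, [32.5, -22, 0], 0], [0, [32.5, -22, 0], 0], [0, [32.5, -22, 0], 0]]}}

```text
time: 26.07
tcp_pos: [0.5504, 0.0884, 0.1669]
ee_rot: [[-0.994, -0.106, 0.001], [-0.106, 0.994, -0.0], [-0.001, -0.0, -1.0]]
wrist_force: [0.1, -1.5, 1.1]
opening: -0.0002
gripper_force: 0.0
```

Run:
```python
from h import *
np.set_printoptions(precision=4,suppress=True)
for c in("wrist","top","scene"):
    im=save(c,c+"k")
    for r in place_of("zero_key_top",c)[:2]:print(c,r["confidence"],r["uv"],at(c,r["uv"],.052))
```

```text
wrist 0.67 [175.4, 73.6] [0.4573 0.0093 0.052 ]
top 0.41 [291.5, 214.0] [0.4576 0.0085 0.052 ]
scene 0.56 [271.2, 206.6] [0.4554 0.0109 0.052 ]
```

>>> {"method": "jog_arm", "body": {"plan": [[0, [32.5, -22, 0], 0], [0, [32.5, -22, 0], 0], [0, [32.5, -22, 0], 0], [0, [0, 0, 0], 0], [0, [0, 0, 0], 0]]}}

```text
time: 26.78
tcp_pos: [0.4611, 0.0129, 0.1671]
ee_rot: [[-0.995, -0.104, 0.001], [-0.104, 0.995, 0.0], [-0.001, -0.0, -1.0]]
wrist_force: [0.3, 0.2, 0.2]
opening: -0.0003
gripper_force: 0.0
```

Run:
```python
from h import *
np.set_printoptions(precision=4,suppress=True)
print(get_state()['tcp_pos'])
for c in("wrist","scene"):
    im=save(c,c+"k2")
    for r in place_of("zero_key_top",c)[:2]:print(c,r["confidence"],r["uv"],at(c,r["uv"],.052))
```

```text
[0.4611 0.0129 0.1671]
wrist 0.66 [277.6, 217.0] [0.4613 0.0106 0.052 ]
scene 0.38 [272.3, 204.3] [0.4483 0.0203 0.052 ]
```

View pics/wristk2.png

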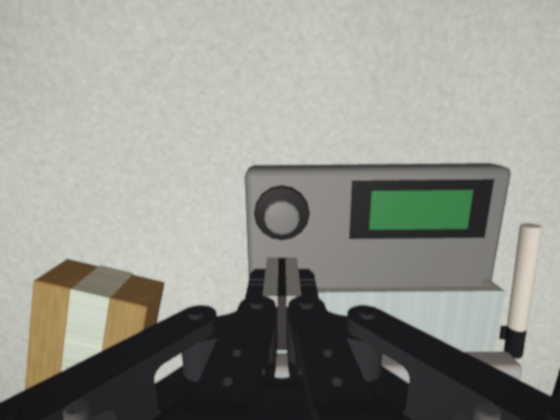

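The key top's centre is at (282,216) in the wrist view, with the fingertips just below it in the picture.

Run:
```python
from h import *
p=at("wrist",(282,216),.052);s=get_state();d=p-np.array(s['tcp_pos']);R=np.array(s['ee_rot']);print(p,R.T@d*1000)
```

```text
[0.45997839 0.01398286 0.052     ] [  2.29388198   0.2262836  114.70888951]
```

>>> {"method": "jog_arm", "body": {"plan": [[0, [2, 0, 35], 0], [0, [0, 0, 35], 0], [0, [0, 0, 14], 0], [0, [0, 0, 0], 0], [0, [0, 0, 0], 0]]}}

```text
time: 27.4
tcp_pos: [0.4594, 0.0138, 0.0824]
ee_rot: [[-0.994, -0.106, -0.002], [-0.106, 0.994, 0.0], [0.002, 0.0, -1.0]]
wrist_force: [-0.7, 0.1, 0.6]
opening: -0.0001
gripper_force: 0.0
```

>>> {"method": "jog_arm", "body": {"plan": [[0, [0, 0, 2], 0], [0, [0, 0, 2], 0], [0, [0, 0, 2], 0], [0, [0, 0, 2], 0], [0, [0, 0, 0], 0]]}}

```text
time: 27.82
tcp_pos: [0.4597, 0.0132, 0.0752]
ee_rot: [[-0.994, -0.105, 0.002], [-0.105, 0.994, -0.0], [-0.002, -0.0, -1.0]]
wrist_force: [2.3, 1.0, 2.6]
opening: 0.0001
gripper_force: 1.2
```

>>> {"method": "jog_arm", "body": {"plan": [[0, [0, 0, 2], 0], [0, [0, 0, 2], 0], [0, [0, 0, 0], 0]]}}

```text
time: 28.07
tcp_pos: [0.4596, 0.0132, 0.0711]
ee_rot: [[-0.994, -0.105, 0.002], [-0.105, 0.994, -0.0], [-0.002, -0.0, -1.0]]
wrist_force: [1.3, 1.7, 5.0]
opening: 0.0002
gripper_force: 2.4
```

>>> {"method": "jog_arm", "body": {"plan": [[0, [0, 0, 2], 0], [0, [0, 0, 0], 0]]}}

```text
time: 28.23
tcp_pos: [0.4597, 0.0132, 0.0707]
ee_rot: [[-0.994, -0.105, 0.003], [-0.105, 0.994, -0.0], [-0.003, -0.001, -1.0]]
wrist_force: [-5.4, 1.1, 26.7]
opening: 0.0001
gripper_force: 13.4
```

Bottomed out: 26.7 N at the stop, which is 5 N past the spring. I'm releasing the key, retreating and rechecking the platform.

>>> {"method": "jog_arm", "body": {"plan": [[0, [0, 0, -3], 0], [0, [0, 0, -6], 0], [0, [0, 0, -20], 0], [0, [0, 0, -40], 0], [0, [0, 0, -40], 0]]}}

```text
time: 28.65
tcp_pos: [0.4574, 0.0134, 0.178]
ee_rot: [[-0.994, -0.105, -0.004], [-0.105, 0.994, 0.0], [0.004, 0.001, -1.0]]
wrist_force: [1.6, 0.6, 0.0]
opening: -0.0002
gripper_force: 0.0
```

>>> {"method": "jog_arm", "body": {"plan": [[0, [20, -35, 0], 0], [0, [20, -35, 0], 0], [0, [0, -40, 0], 0], [0, [0, -40, 0], 0], [0, [0, -40, 0], 0]]}}

```text
time: 29.07
tcp_pos: [0.4384, -0.1814, 0.178]
ee_rot: [[-0.994, -0.106, -0.0], [-0.106, 0.994, -0.0], [0.0, 0.0, -1.0]]
wrist_force: [1.5, 0.6, 0.3]
opening: 0.0003
gripper_force: 0.0
```

>>> {"method": "jog_arm", "body": {"plan": [[0, [0, -40, 0], 0], [0, [0, -40, 0], 0], [0, [0, 0, 0], 0], [0, [0, 0, 0], 0]]}}

```text
time: 29.4
tcp_pos: [0.447, -0.2612, 0.1768]
ee_rot: [[-0.995, -0.102, -0.002], [-0.102, 0.995, 0.001], [0.002, 0.001, -1.0]]
wrist_force: [-0.5, 1.1, 0.4]
opening: -0.0004
gripper_force: 0.0
```

```bash
python3 fit.py .083
python3 - <<'E'
from tilt2 import run
run([(293.3,220.5),(349.8,251.5),(397.6,219.6),(343.3,191)])
E
```

```text
tcp [ 0.447  -0.2612  0.1768] [-0.2314 -0.3449] yaw -3.0394874196209156 F [-0.5255  1.0674  0.4333] 29.4
top 0.72 [0.0014 0.0073]
mask 0.8 [0.0033 0.0004] [0.2028 0.1915 0.2022 0.1918] [0.0189 0.0205 0.0204 0.0235]
0 0.083 p mm [ 7.56 -2.32  0.01] cost 0.60992692075335 [ 0.42 -0.35 -0.24 -0.06  0.49  0.11 -0.69  0.36]
0.025 0.083 p mm [ 8.35 -3.43  0.  ] cost 1.9730241236315178 [ 0.32 -0.05 -0.33 -0.99  0.62 -0.   -0.64  1.39]
0.05 0.083 p mm [ 9.15 -4.55 -0.  ] cost 5.428324367790548 [ 0.23  0.25 -0.41 -1.93  0.76 -0.12 -0.59  2.43]
0 0.088 p mm [11.57 -7.85  0.01] cost 0.7121493448075132 [ 0.09 -0.41 -0.21  0.1   0.81  0.06 -0.72  0.14]
[[291.96 218.55]
 [350.07 252.47]
 [398.17 218.6 ]
 [342.84 189.34]]
```

```bash
python3 -c "
from station import *
print(finish_job())"
```

```text
the job is handed in; nothing more can be done
None
```

The platform is back on its seats and the zero key was pressed to its stop and released. I handed the job in at about 30 s with the arm clear of everything. Touching the top above each of the three feet gave the same height to within 0.2 mm, so it sits level. I had to press the cone foot's corner down lightly (up to about 16 N) to seat it. Nothing else on the table was touched, and I was not shown the judge's verdict.

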